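# Tighten the pan guard's clamp screw with a hex key

## Robot

A 6-joint arm with a two-finger parallel gripper is mounted at the origin on a cart in front of the work surface, level with it; the furniture and walls round the work are solid. World frame = base frame: x ahead of the robot, y to its left, z up, the work surface at z = 0. Lengths are in m, angles in rad, forces in N, time in s.
With the tool pointing down it reaches from about 0.325 to 1 m from the base axis. Payload 5.1 kg.
Tool frame: the origin (TCP) lies midway between the tips of the shut fingers; the grasp point (between the pads) lies 19 mm behind it; z points along the fingers, y is the line along which they close (so a half turn about z gives the same grasp; the last joint's range is limited). The gripper opens to 85 mm and grips with 20 to 120 N. Pads are 22 mm wide; open, the fingers measure 114 mm over their backs; the gripper's body (76 mm by 85 mm) begins 54 mm behind the grasp point. The pads swing forward as they close: fully open they stand 13 mm farther back than shut.
Start: joints at [1.125, 0.124, 1.65, -0, 1.367, -0.083], TCP at [0.231, 0.608, 0.231] pointing down, gripper open.
Joint ranges: [-2.61, 2.61], [-1.02, 2.33], [0.03, 2.71], [-1.35, 4.49], [0.32, 2.68], [-2.91, 2.91]. Speed limits (rad/s): [2.57, 2.57, 3.14, 3.14, 3.14, 3.14].

## Interface

Orientations are given as a 3x3 rotation matrix whose columns are the frame's x, y, z axes.
In Python, from workcell import * gives the robot as it stands.
- The arm moves only by the shell command python3 -m crank 'ROWS' [FORCE]. ROWS is JSON, a list that holds one entry, the list of rows, each a list of 7 numbers: the shift along the tool's x, y, z in m, then the turn, a rotation vector about the tool's x, y, z in degrees, then the opening, from -1 (shut) to 1 (fully open), so that 0 is half open. A call has 1 to 10 rows; each row is the pose to reach, as a shift and turn from the pose commanded when the call began, along the tool's axes at that moment; what a row does not reach only later rows make up. A row lasts 1/8 s, in which the tool goes at most 62.5 mm and 10.7 degrees, less where a joint would pass 70% of its speed; a pose out of reach is approached as far as the arm can. A call with a gripper value outside its range is refused whole. The fingers move at their own pace and stop on an object; FORCE is the grip in N (left out, the last holds). Time passes only in rows, so rows that repeat a pose let the fingers close. It gives the time, the measured TCP pose, the force, the opening and the grip force at its end, in the units of the state.
- state(): the state, without advancing time (a new reading comes with each control period).
- snapshot(name): name is "side" or "top" or "wrist"; returns the picture (420x560x3 uint8, red, green, blue); there is no depth.
- camera_info(name): a dict with "intrinsics" (3x3 intrinsics, pixels), "extrinsics" (4x4, takes a point from world to camera coordinates). Camera axes: x right, y up, looking along -z (the intrinsics and any distortion apply to the point x, -y, -z); pixel columns grow to the right and rows downward; lengths in m; the calibration is good to about 2 mm. The wrist camera is an equidistant fisheye: a pixel r from the principal point sees the ray r / f radians off the axis. A picture is of the moment at which its call begins: read the wrist's pose just before it. camera_info takes no time and is no camera call; for the wrist camera it gives the pose at the moment of the call.
- job_done(): hands the job in; it is judged then, once.
The state is a dict: "clock": time; "qpos": joint angles; "qd": joint speeds; "tau": joint torques, N m; "tcp_pos": TCP position; "tcp_rot": TCP orientation; "contact_force": force on the tool from outside, world axes, zero at the start; "torque": the same for the moment, N m; "opening": finger opening in m; "finger_force": force on a finger pad.
Only numpy, scipy, OpenCV 4.12 (cv2) and the standard library are available. Lean on these libraries where they do the work, as an engineer would, in place of code of your own. Each camera call takes 0.05 s, during which the arm holds its last target. There are 200 camera calls.

## Task

The clamp screw of the pan guard on the hob is loose: take the red T-handled hex key from its wooden stand, push it fully home into the screw's hex socket with only a light push (well under 15 N; feel for the flats, and do not turn the screw until the key is fully home), and turn the screw clockwise until it comes to its stop, keeping the key fully home. Then put the key back upright in its stand, right down to the bottom of the hole, and leave the biscuit box, the sink plug and the milk pot where they are.

Things in the scene. Friction and masses are not known exactly. Their poses are not given: they have to be found in the camera images.
- hex_key: red T-handled hex key, 113 mm tall, about 150 g, starting upright in the stand at any yaw. Origin: centre of the tip's end face, z up the shaft. Hexagonal shaft 16 mm across flats (18.5 over corners; flats face +x and -x of the key), lowest 2 mm tapered to 12 mm at the end. Handle: bar along the key's x axis, 64 mm long, 15 mm thick along y, 88 to 113 mm above the tip
- key_tip (a point): centre of the end face of the hex key's tip (same point and axes as the hex key's origin)
- key_handle (a point): middle of the hex key's T-handle, 100.5 mm above the tip on the shaft's axis: the place to grip, with the fingers closing along the key's y axis on the 15 mm thickness
- key_stand: fixed wooden block 75 x 75 x 50 mm with one vertical round hole in the middle of its top, 21.5 mm wide (3 mm chamfer at the mouth) and 40 mm deep. Origin at the centre of its underside, z up
- stand_floor (a point): centre of the bottom of the stand's hole, 10 mm above the block's underside; z up
- pan_guard: fixed pan guard standing on the black hob: grey base plate 92 x 130 mm, an aluminium clamp block in the middle, and a low steel rail 190 mm long along the guard's y axis, 37 mm beyond the screw in x. Origin on the hob under the screw's axis, z up. All of it stays below the screw's top, which is 67.5 mm above the origin
- socket_mouth (a point): centre of the top face of the clamp screw (dark knurled upright cap screw, 34 mm wide), 67.5 mm above the guard's origin. Recess in its top: a round counterbore 22 mm wide, 5 mm deep, then the hex socket, 16.8 mm across flats, 12 mm deep (floor 17 mm below the top). z up; x and y are the guard's and not those of the socket's flats, whose angle varies and must be felt or seen
- socket_floor (a point): centre of the floor of the hex socket, 50.5 mm above the guard's origin, axes as socket_mouth. The key is fully home when its tip stands on this floor
- clamp_screw (a joint): turning angle of the clamp screw, in rad: grows as the screw is turned clockwise seen from above (tightened); starts loose between 0.05 and 0.3 and comes to a hard stop, tight, at 1.2. A stiff thread of about 0.12 N m holds it where it is left. The key has about 0.1 rad of play in the socket either way
- spring_washer (a joint): how far the screw is pressed down on the spring washer under its head, in m: about 0.0001 at rest, 1 mm more for every 10 N of push on the screw, at most 4 mm; socket_floor and socket_mouth sink with it. It must stay below 1.5 mm
- biscuit_box: loose clear box of biscuits, 76 x 69 x 43 mm; origin at the centre of its underside. To be left alone
- sink_plug: loose sink plug, 45 mm wide, 30 mm tall; origin at the centre of its underside. To be left alone
- creamer_a: loose small white milk pot with a foil lid, 39 mm wide, 21 mm tall; origin at the centre of its underside. To be left alone
Mind the look-alikes: they are no part of the job. Of the things that look like the hex_key, the middle-sized one is meant.

How it is judged:
On the way, in this order (a step that is already met when the one before it is completed fails the run):
1. the key is fully home in the socket (tip within 3 mm of the floor, within 3 mm of the axis) while the screw is still loose (below 0.42 rad) (z of key_tip in the frame of socket_floor below 0.003 m and horizontal distance between key_tip and socket_floor below 0.003 m and value of joint clamp_screw below 0.42 rad), for 0.2 s.
2. the screw is turned to its stop (above 1.12 rad) with the key still fully home (z of key_tip in the frame of socket_floor below 0.003 m and horizontal distance between key_tip and socket_floor below 0.003 m and value of joint clamp_screw above 1.12 rad), for 0.2 s.
At the end, for the whole second after the job is handed in: the screw is tight (above 1.1 rad) and the hex key stands released, at rest and upright (within 0.12 rad) in its stand, tip within 4 mm of the bottom of the hole (value of joint clamp_screw above 1.1 rad and horizontal distance between key_tip and stand_floor below 0.006 m and z of key_tip in the frame of stand_floor below 0.004 m and angle between hex_key's own z axis and vertical below 0.12 rad and linear speed of hex_key below 0.02 m/s); the robot touches nothing.
It fails at once if the screw was pressed down with about 15 N or more (spring washer squeezed over 1.5 mm) (value of joint spring_washer above 0.0015 m).
It fails at once if the screw was turned with the key not fully home (value of joint clamp_screw between 0.45 and 1.08 rad and not (z of key_tip in the frame of socket_floor below 0.0045 m and horizontal distance between key_tip and socket_floor below 0.004 m)).
It fails at once if the biscuit box was disturbed (moved more than 20 mm) (distance of biscuit_box from where it was at the start of the episode above 0.02 m).
It fails at once if the sink plug was disturbed (moved more than 20 mm) (distance of sink_plug from where it was at the start of the episode above 0.02 m).
It fails at once if the milk pot was disturbed (moved more than 20 mm) (distance of creamer_a from where it was at the start of the episode above 0.02 m).
It also fails if it takes over 67 s, if anything falls off the work surface, if the arm or the gripper's body presses on something with over 40 N, if the wrist force passes 120 N, or if a joint passes its speed limit or range.

## Working session

There is one attempt and no reset: what is moved stays moved. The work goes in short steps, Python scripts to look and compute and a shell command to move; the robot and the scene stay as the last step left them, time stands still between calls to the robot, and variables do not carry over. Pictures are saved under pics/ and viewed, at most 10 in all, crops included, and the job is handed in when it is done.

```bash
mkdir -p pics; ls
python3 - <<'E'
from workcell import *
import cv2
s=state();print(s)
for n in ["side","top","wrist"]:
    c=camera_info(n);print(n,c)
a=snapshot("top");b=snapshot("side");w=snapshot("wrist")
for n,i in [("top",a),("side",b),("wrist",w)]: cv2.imwrite(f"pics/{n}0.png",i[:,:,::-1])
E
```

```text
pics
{'clock': 0.0, 'qpos': array([ 1.12540452e+00,  1.24499469e-01,  1.65169453e+00,  5.83148884e-06,
        1.36749415e+00, -8.26371108e-02]), 'qd': array([-0.00020221,  0.00083952,  0.00027605,  0.00030241, -0.00102355,
       -0.00036909]), 'tau': array([-5.98828974e-04, -4.23611712e+01, -3.65457237e+01, -1.37390853e-04,
        6.97654265e-03,  6.92639418e-06]), 'tcp_pos': array([0.23043412, 0.60712166, 0.23004453]), 'tcp_rot': array([[-9.34922366e-01,  3.54851159e-01, -9.07915447e-04],
       [ 3.54852275e-01,  9.34920476e-01, -1.88859769e-03],
       [ 1.78657663e-04, -2.08786808e-03, -9.99997804e-01]]), 'contact_force': array([ 0.37909634, -0.37935989,  0.44493546]), 'torque': array([-0.01289059,  0.00472684, -0.00186473]), 'finger_force': 0.0, 'opening': 0.08541531275516304}
side {'intrinsics': array([[463.60980024,   0.        , 279.18502249],
       [  0.        , 463.60980024, 216.27055411],
       [  0.        ,   0.        ,   1.        ]]), 'extrinsics': array([[ 0.49748854, -0.86740513, -0.01065362, -0.21147864],
       [ 0.74609421,  0.42158236,  0.51537534, -0.5468
[... 300 characters left out ...]
]]), 'extrinsics': array([[-0.15767945, -0.9874882 ,  0.00205809,  0.1720665 ],
       [ 0.95546713, -0.15203929,  0.25291624, -0.60095458],
       [-0.24943889,  0.04184613,  0.96748599, -1.3799404 ],
       [ 0.        ,  0.        ,  0.        ,  1.        ]])}
wrist {'intrinsics': array([[325.1922621 ,   0.        , 278.5199174 ],
       [  0.        , 325.1922621 , 212.59868966],
       [  0.        ,   0.        ,   1.        ]]), 'extrinsics': array([[ 0.35467921,  0.93498505, -0.00236857, -0.64891308],
       [-0.89240517,  0.33776889, -0.29920759,  0.0393502 ],
       [-0.2789546 ,  0.10823643,  0.9541851 , -0.37998764],
       [ 0.        ,  0.        ,  0.        ,  1.        ]])}
```

View pics/top0.png

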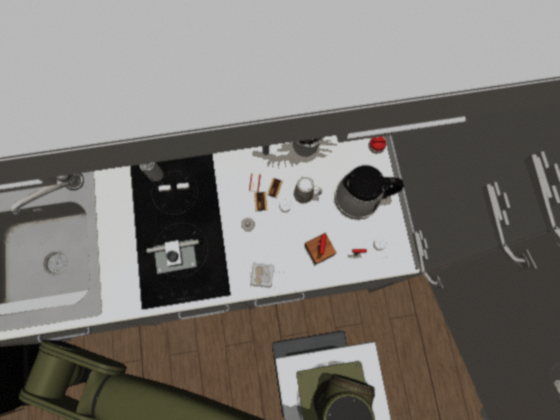

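View pics/side0.png

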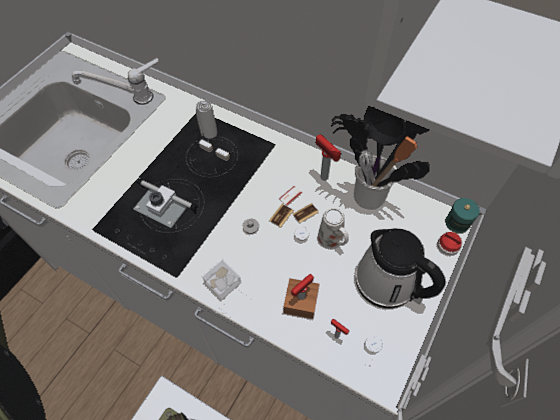

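The red key stands in the wooden block (top ≈(322,243), side ≈(303,286)). The screw is at top ≈(173,256), side ≈(156,198). The smaller and larger T-keys are decoys.

```bash
cat > h.py <<'E'
from workcell import *
import numpy as np, cv2
from scipy.optimize import least_squares
def proj(c,P,fish=False):
    K,E=c["intrinsics"],c["extrinsics"]
    p=np.atleast_2d(P)@E[:3,:3].T+E[:3,3]; q=p*[1,-1,-1]
    if fish:
        r=np.hypot(q[:,0],q[:,1]); th=np.arctan2(r,q[:,2]); k=th/np.maximum(r,1e-9)
        u=np.c_[q[:,0]*k,q[:,1]*k]
    else: u=q[:,:2]/q[:,2:]
    return u*K[0,0]+K[:2,2]
def ray(c,uv,fish=False):
    K,E=c["intrinsics"],c["extrinsics"]
    a=(np.array(uv,float)-K[:2,2])/K[0,0]
    if fish:
        r=np.hypot(*a); d=np.array([a[0]*np.sinc(r/np.pi),a[1]*np.sinc(r/np.pi),np.cos(r)])
    else: d=np.array([a[0],a[1],1.])
    d=d*[1,-1,-1]; R=E[:3,:3]
    return -R.T@E[:3,3], R.T@d
def atz(c,uv,z,fish=False):
    o,d=ray(c,uv,fish); return o+d*(z-o[2])/d[2]
def tri(obs):
    A=np.zeros((3,3));b=np.zeros(3)
    for o,d in obs:
        d=d/np.linalg.norm(d);M=np.eye(3)-np.outer(d,d);A+=M;b+=M@o
    return np.linalg.solve(A,b)
E
python3 - <<'E'
from h import *
T=camera_info("top");S=camera_info("side")
def red(f,box):
    i=cv2.imread(f).astype(int);x0,y0,x1,y1=box;j=i[y0:y1,x0:x1]
    m=((j[:,:,2]>130)&(j[:,:,1]<60)&(j[:,:,0]<60)).astype(np.uint8);M=cv2.moments(m,True)
    a=cv2.minAreaRect(np.argwhere(m)[:,::-1].astype(np.float32))
    return (M['m10']/M['m00']+x0,M['m01']/M['m00']+y0),M['m00'],a[1:]
a=red("pics/top0.png",(305,230,340,265));b=red("pics/side0.png",(285,270,320,310));print(a,b)
print("handle",tri([ray(T,a[0]),ray(S,b[0])]))
print("screw",tri([ray(T,(173,256)),ray(S,(156,198))]),atz(T,(173,256),.0675),atz(S,(156,198),.0675))
print("stand",atz(T,(320,248),.05))
print("box",atz(S,(221,280),.02),"plug",atz(S,(251,227),.02),"cream",atz(S,(301,234),.01),atz(S,(373,345),.01), "smallkey",atz(S,(338,328),.03))
E
```

```text
((322.7, 243.5375), 80.0, ((19.0, 6.0), 90.0)) ((302.14018691588785, 283.5607476635514), 107.0, ((9.512967109680176, 24.95686149597168), 49.76364517211914))
handle [ 0.46429783 -0.03907263  0.12334318]
screw [0.50727842 0.42685107 0.07215526] [0.50788162 0.42792782 0.0675    ] [0.50939788 0.42959187 0.0675    ]
stand [ 0.46238918 -0.03715986  0.05      ]
box [0.41141056 0.1617434  0.02      ] plug [0.58041514 0.17662454 0.02      ] cream [0.63291653 0.05119879 0.01      ] [ 0.45361739 -0.23922834  0.01      ] smallkey [ 0.44297108 -0.15050677  0.03      ]
```

View pics/wrist0.png

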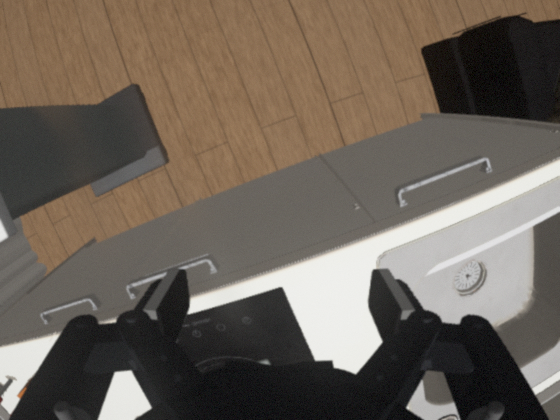

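Wrist view: floor and cabinet fronts with the hob at bottom, so nothing useful yet. I'll work out the key's yaw and the first move.

```bash
cat >> h.py <<'E'
from scipy.spatial.transform import Rotation as Ro
def Rdown(yaw): # tool y along yaw direction, z down
    y=np.array([np.cos(yaw),np.sin(yaw),0]);z=np.array([0,0,-1.]);return np.c_[np.cross(y,z),y,z]
def go(pos,yaw=None,s=None):
    s=s or state();R=s["tcp_rot"];sh=R.T@(np.array(pos)-s["tcp_pos"])
    rv=np.zeros(3)
    if yaw is not None:
        rv=min([Ro.from_matrix(R.T@Rdown(y)).as_rotvec(degrees=True) for y in (yaw,yaw+np.pi)],key=np.linalg.norm)
    print("shift mm",np.round(sh*1000,1),"rot",np.round(rv,1),"q6",round(s["qpos"][5],2))
def st():
    s=state();R=s["tcp_rot"];print("t",round(s["clock"],2),"p",np.round(s["tcp_pos"],4),"yawY",round(np.degrees(np.arctan2(R[1,1],R[0,1])),1),"F",np.round(s["contact_force"],1),"M",np.round(s["torque"],2),"op",round(s["opening"],4),"ff",round(s["finger_force"],1));return s
E
python3 - <<'E'
from h import *
T=camera_info("top");S=camera_info("side");W=camera_info("wrist")
for f,b,c in [("top",(305,230,340,265),T),("side",(285,270,320,310),S)]:
    i=cv2.imread(f"pics/{f}0.png").astype(int);x0,y0,x1,y1=b;j=i[y0:y1,x0:x1]
    m=(j[:,:,2]>90)&(j[:,:,1]<.45*j[:,:,2])&(j[:,:,0]<.45*j[:,:,2])&(j[:,:,2]-j[:,:,1]>60)
    p=np.argwhere(m)[:,::-1]+[x0,y0]
    w=np.array([atz(c,q,.12)[:2] for q in p]);e,v=np.linalg.eigh(np.cov(w.T))
    print(f,len(p),w.mean(0),"bar yaw",np.degrees(np.arctan2(v[1,1],v[0,1])),np.sqrt(e*12))
s=st();E=W["extrinsics"];o=-E[:3,:3].T@E[:3,3];print("cam in tool",s["tcp_rot"].T@(o-s["tcp_pos"]),"dir",s["tcp_rot"].T@-E[2,:3])
go([.464,-.039,.23])
E
```

```text
top 103 [ 0.46381377 -0.038286  ] bar yaw 163.39328384882666 [0.01641984 0.05862127]
side 158 [ 0.46384499 -0.03894172] bar yaw 163.49054732361913 [0.01740924 0.05914745]
t 0.15 p [0.2305 0.6072 0.2303] yawY 69.2 F [ 0.2 -0.5 -0.5] M [-0.04  0.01 -0.06] op 0.0855 ff 0.0
cam in tool [ 7.63004121e-02  1.03211247e-04 -1.42808566e-01] dir [-2.99391647e-01 -1.40706629e-04  9.54130296e-01]
shift mm [-447.6 -521.3    1.1] rot [0. 0. 0.] q6 -0.08
```

```bash
python3 -m crank '[[[-0.448,-0.521,0,0,0,-4,1],[-0.448,-0.521,0,0,0,-4,1],[-0.448,-0.521,0,0,0,-4,1],[-0.448,-0.521,0,0,0,-4,1],[-0.448,-0.521,0,0,0,-4,1],[-0.448,-0.521,0,0,0,-4,1],[-0.448,-0.521,0,0,0,-4,1],[-0.448,-0.521,0,0,0,-4,1],[-0.448,-0.521,0,0,0,-4,1],[-0.448,-0.521,0,0,0,-4,1]]]'
python3 - <<'E'
from h import *
st();go([.464,-.039,.20],np.radians(73.4))
E
```

```text
clock: 1.4
tcp_pos: [0.4436, 0.018, 0.2313]
tcp_rot: [[-0.957, 0.289, 0.001], [0.289, 0.957, 0.0], [-0.001, 0.0, -1.0]]
contact_force: [0.4, -0.3, 0.5]
opening: 0.0855
finger_force: 0.0
t 1.4 p [0.4436 0.018  0.2313] yawY 73.2 F [ 0.4 -0.3  0.5] M [-0.01 -0.05  0.01] op 0.0855 ff 0.0
shift mm [-35.9 -48.7  31.4] rot [ 0.   0.  -0.2] q6 -1.36
```

```bash
python3 -m crank '[[[-0.036,-0.049,0.02,0,0,0,1],[-0.036,-0.049,0.02,0,0,0,1],[-0.036,-0.049,0.02,0,0,0,1]]]'
python3 - <<'E'
from h import *
st();c=camera_info("wrist");i=snapshot("wrist");cv2.imwrite("pics/w1.png",i[:,:,::-1])
print(proj(c,[[.464,-.039,.123],[.464,-.039,.05],[.464,-.039,0.1]],True))
j=i.astype(int);m=(j[:,:,0]>90)&(j[:,:,1]<.45*j[:,:,0])&(j[:,:,2]<.45*j[:,:,0])
n,l,stt,ce=cv2.connectedComponentsWithStats(m.astype(np.uint8));
for k in range(1,n):
    if stt[k,4]>100: print(stt[k],ce[k])
E
```

```text
clock: 1.78
tcp_pos: [0.4635, -0.0372, 0.211]
tcp_rot: [[-0.957, 0.29, -0.001], [0.29, 0.957, 0.001], [0.001, 0.0, -1.0]]
contact_force: [-0.0, -1.2, 0.2]
opening: 0.0853
finger_force: 0.0
t 1.77 p [ 0.4635 -0.0372  0.211 ] yawY 73.2 F [-0.  -1.2  0.2] M [ 0.01  0.02 -0.04] op 0.0853 ff 0.0
[[276.31006034 218.96381851]
 [276.79606512 194.94018461]
 [276.48996499 210.02721834]]
[ 269  180   18   76 1049] [278.80457579 219.91039085]
[128 201  41  14 353] [147.07932011 206.76770538]
```

View pics/w1.png

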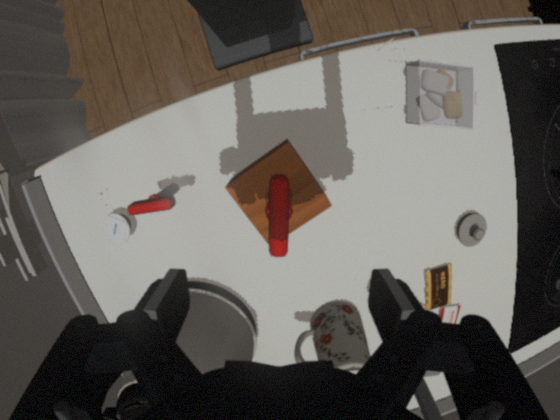

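Handle bar is vertical in the image, centred ≈(278,219), ends at rows 180 and 255, aligned with the gripper. The stand is under it. The kettle is at lower left.

Run:
```python
from h import *
T=camera_info("top");S=camera_info("side")
print("kettle lid",tri([ray(T,(366,182)),ray(S,(402,246))]))
c=camera_info("wrist");i=cv2.imread("pics/w1.png")[:,:,::-1].astype(int)
m=(i[:,:,0]>90)&(i[:,:,1]<.45*i[:,:,0])&(i[:,:,2]<.45*i[:,:,0]);m[:,:240]=0;m[:,320:]=0;m[300:]=0
rows=np.arange(182,255);L=[];
for r in rows:
    w=np.where(m[r])[0];L.append((w.min(),w.max()))
L=np.array(L);print(L[::6].tolist())
B=np.array([[a*.032,b*.0075,h] for a in(-1,1) for b in(-1,1) for h in(.098,.123)])
def ext(x,y,yw):
    Rz=Ro.from_euler('z',yw).as_matrix();u=proj(c,B@Rz.T+[x,y,0],True)
    h=cv2.convexHull(u.astype(np.float32)).astype(int)
    M=cv2.fillPoly(np.zeros((420,560),np.uint8),[np.round(u[cv2.convexHull(u.astype(np.float32),returnPoints=False)[:,0]]).astype(np.int32)],1);return M
best=max(((np.sum(ext(x,y,yw)*m)*2-ext(x,y,yw).sum(),x,y,np.degrees(yw)) for x in np.arange(.455,.475,.001) for y in np.arange(-.044,-.03,.0005) for yw in np.radians(np.arange(157,171,1.))))
print(best,m.sum())
st();go([best[1],best[2],.0915],np.radians(best[3]-90))
```

```text
kettle lid [ 0.62052688 -0.19685091  0.19317021]
[[275, 285], [273, 285], [273, 286], [274, 285], [267, 291], [266, 291], [272, 285], [272, 286], [272, 286], [270, 286], [269, 286], [270, 286], [272, 284]]
(np.uint64(18446744073709551615), np.float64(0.47100000000000003), np.float64(-0.043), np.float64(163.0)) 1096
t 1.82 p [ 0.4637 -0.0366  0.2114] yawY 73.3 F [-0.7  0.6 -0.5] M [-0.   -0.01 -0.05] op 0.0854 ff 0.0
shift mm [ -8.9  -4.1 119.9] rot [ 0.  -0.   0.3] q6 -1.47<stdin>:15: RuntimeWarning: overflow encountered in scalar subtract
```

Run:
```python
from h import *
c=camera_info("wrist");i=cv2.imread("pics/w1.png")[:,:,::-1].astype(int)
m=(i[:,:,0]>90)&(i[:,:,1]<.45*i[:,:,0])&(i[:,:,2]<.45*i[:,:,0]);m[:,:240]=0;m[:,320:]=0;m[300:]=0
B=np.array([[a*.032,b*.0075,h] for a in(-1,1) for b in(-1,1) for h in(.098,.123)])
def sc(x,y,yw):
    u=proj(c,B@Ro.from_euler('z',yw).as_matrix().T+[x,y,0],True).astype(np.float32)
    M=cv2.fillPoly(np.zeros((420,560),np.uint8),[np.round(cv2.convexHull(u)).astype(np.int32)],1)>0
    return (M&m).sum()/(M|m).sum()
R=sorted(((sc(x,y,np.radians(w)),x,y,w) for x in np.arange(.455,.475,.001) for y in np.arange(-.044,-.03,.001) for w in np.arange(157,171,1.)))[::-1][:8]
print(np.round(R,4));b=np.mean(R,0);print(b)
go([b[1],b[2],.0915],np.radians(b[3]-90))
```

```text
[[ 5.999e-01  4.730e-01 -3.900e-02  1.590e+02]
 [ 5.997e-01  4.720e-01 -3.800e-02  1.580e+02]
 [ 5.957e-01  4.720e-01 -3.800e-02  1.590e+02]
 [ 5.953e-01  4.710e-01 -3.800e-02  1.570e+02]
 [ 5.938e-01  4.730e-01 -3.800e-02  1.610e+02]
 [ 5.922e-01  4.700e-01 -3.700e-02  1.600e+02]
 [ 5.914e-01  4.670e-01 -3.600e-02  1.600e+02]
 [ 5.911e-01  4.710e-01 -3.800e-02  1.600e+02]]
[ 5.94870412e-01  4.71125000e-01 -3.77500000e-02  1.59250000e+02]
shift mm [ -7.5   1.  119.9] rot [ 0. -0.  4.] q6 -1.47
```

Run:
```python
from h import *
c=camera_info("wrist");i=cv2.imread("pics/w1.png")[:,:,::-1].astype(int)
m=(i[:,:,0]>40)&(i[:,:,1]<.35*i[:,:,0])&(i[:,:,2]<.35*i[:,:,0]);m[:,:240]=0;m[:,320:]=0;m[300:]=0
for r in range(174,262,6):
    w=np.where(m[r])[0];print(r,w.min() if len(w) else 0,w.max() if len(w) else 0,end='; ')
B=np.array([[a*.032,b*.0075,h] for a in(-1,1) for b in(-1,1) for h in(.098,.123)])
def sc(x,y,yw,g=0):
    u=proj(c,B@Ro.from_euler('z',yw).as_matrix().T+[x,y,0],True).astype(np.float32)
    M=cv2.fillPoly(np.zeros((420,560),np.uint8),[np.round(cv2.convexHull(u)).astype(np.int32)],1)>0
    if g: print(np.round(u).tolist())
    return (M&m).sum()/(M|m).sum()
R=sorted(((sc(x,y,np.radians(w)),x,y,w) for x in np.arange(.455,.475,.001) for y in np.arange(-.044,-.03,.001) for w in np.arange(157,171,1.)))[::-1][:6]
print(np.round(R,4));b=np.mean(R,0);sc(b[1],b[2],np.radians(b[3]),1)
```

```text
174 0 0; 180 273 286; 186 271 287; 192 271 287; 198 270 287; 204 271 289; 210 271 291; 216 267 287; 222 273 285; 228 273 286; 234 273 280; 240 270 286; 246 271 286; 252 271 285; 258 0 0; [[ 6.130e-01  4.650e-01 -3.600e-02  1.630e+02]
 [ 6.109e-01  4.650e-01 -3.700e-02  1.600e+02]
 [ 6.102e-01  4.680e-01 -3.700e-02  1.640e+02]
 [ 6.101e-01  4.670e-01 -3.800e-02  1.630e+02]
 [ 6.099e-01  4.670e-01 -3.700e-02  1.650e+02]
 [ 6.097e-01  4.670e-01 -3.700e-02  1.610e+02]]
[[287.0, 247.0], [288.0, 260.0], [270.0, 247.0], [269.0, 259.0], [289.0, 173.0], [290.0, 179.0], [270.0, 173.0], [269.0, 179.0]]
```

Run:
```python
from h import *
st();go([.465,-.037,.0915],np.radians(73.2))
```

```text
t 1.82 p [ 0.4637 -0.0366  0.2114] yawY 73.3 F [-0.7  0.6 -0.5] M [-0.   -0.01 -0.05] op 0.0854 ff 0.0
shift mm [-1.400e+00 -1.000e-01  1.199e+02] rot [ 0.  -0.   0.1] q6 -1.47
```

```bash
python3 -m crank '[[[-0.001,0,0.06,0,0,0,0.3],[-0.001,0,0.09,0,0,0,0.2],[-0.001,0,0.12,0,0,0,0.2],[-0.001,0,0.12,0,0,0,0.2],[-0.001,0,0.12,0,0,0,-1],[-0.001,0,0.12,0,0,0,-1],[-0.001,0,0.12,0,0,0,-1],[-0.001,0,0.12,0,0,0,-1],[-0.001,0,0.12,0,0,0,-1]]]' 60
python3 - <<'E'
from h import *
st()
E
```

```text
clock: 2.95
tcp_pos: [0.4664, -0.0379, 0.0936]
tcp_rot: [[-0.957, 0.289, 0.004], [0.289, 0.957, -0.0], [-0.004, 0.001, -1.0]]
contact_force: [-0.3, 0.7, 6.4]
opening: 0.0139
finger_force: 58.7
t 2.95 p [ 0.4664 -0.0379  0.0936] yawY 73.2 F [-0.3  0.7  6.4] M [0.04 0.13 0.01] op 0.0139 ff 58.7
```

```bash
python3 -m crank '[[[0,0,-0.05,0,0,0,-1],[0,0,-0.106,0,0,0,-1],[0,0,-0.106,0,0,0,-1]]]' 60
python3 - <<'E'
from h import *
st();go([.575,.408,.20])
E
```

```text
clock: 3.32
tcp_pos: [0.4679, -0.0382, 0.2034]
tcp_rot: [[-0.957, 0.289, 0.011], [0.289, 0.957, -0.002], [-0.011, 0.001, -1.0]]
contact_force: [0.7, -0.3, -1.5]
opening: 0.014
finger_force: 59.1
t 3.33 p [ 0.4679 -0.0382  0.2034] yawY 73.2 F [ 0.7 -0.3 -1.5] M [ 0.05 -0.08 -0.03] op 0.014 ff 59.1
shift mm [ 26.5 458.1   3.7] rot [0. 0. 0.] q6 -1.47
```

```bash
python3 -m crank '[[[0.0265,0.458,0.003,0,0,0,-1],[0.0265,0.458,0.003,0,0,0,-1],[0.0265,0.458,0.003,0,0,0,-1],[0.0265,0.458,0.003,0,0,0,-1],[0.0265,0.458,0.003,0,0,0,-1],[0.0265,0.458,0.003,0,0,0,-1],[0.0265,0.458,0.003,0,0,0,-1],[0.0265,0.458,0.003,0,0,0,-1],[0.0265,0.458,0.003,0,0,0,-1],[0.0265,0.458,0.003,0,0,0,-1]]]' 60
python3 - <<'E'
from h import *
st();c=camera_info("wrist");i=snapshot("wrist");cv2.imwrite("pics/w2.png",i[:,:,::-1]);np.save("w2.npy",c)
u=proj(c,[[.508,.428,.0675]],True);print(u,state()["tcp_rot"])
x,y=u[0].astype(int);x0,y0=max(x-90,0),max(y-70,0)
cr=cv2.resize(i[y0:y0+140,x0:x0+180],None,fx=4,fy=4,interpolation=cv2.INTER_CUBIC);cv2.imwrite("pics/w2c.png",cr[:,:,::-1]);print(x0,y0)
E
```

```text
clock: 4.58
tcp_pos: [0.5711, 0.4074, 0.193]
tcp_rot: [[-0.957, 0.289, -0.002], [0.289, 0.957, -0.001], [0.001, -0.002, -1.0]]
contact_force: [-0.2, -0.5, -1.6]
opening: 0.0141
finger_force: 59.5
t 4.58 p [0.5711 0.4074 0.193 ] yawY 73.2 F [-0.2 -0.5 -1.6] M [-0.03 -0.01 -0.  ] op 0.0141 ff 59.5
[[280.59459182 125.92698429]] [[-9.57093856e-01  2.89775374e-01 -1.25803362e-03]
 [ 2.89776730e-01  9.57093670e-01 -1.07395985e-03]
 [ 8.92848900e-04 -1.39242925e-03 -9.99998632e-01]]
190 55
```

View pics/w2c.png

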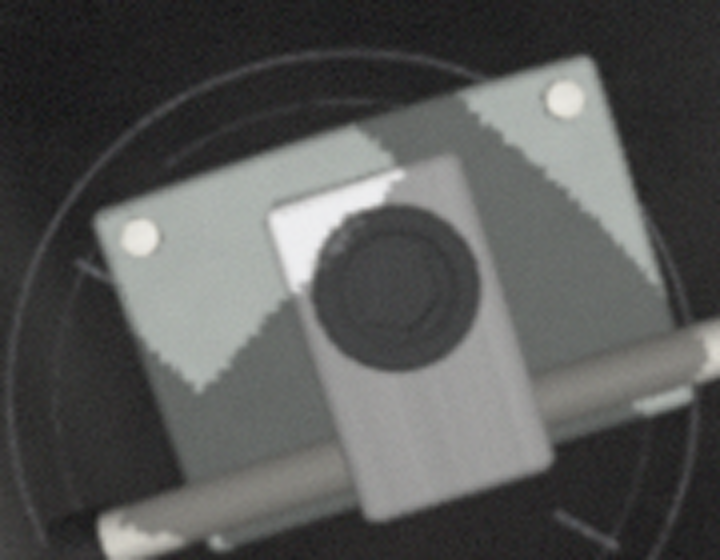

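The screw top is a dark disc at crop (397,288), full image ≈(289,126.6); the socket is faint. I'll enhance contrast and compute its position.

Run:
```python
from h import *
c=np.load("w2.npy",allow_pickle=True).item()
i=np.mean([snapshot("wrist").astype(float) for _ in range(8)],0).mean(2)
print(atz(c,(288.9,126.6),.0675),atz(c,(288.9,126.6),.0705))
# rectified top view, 0.1 mm/px, of plane z=.0625 around the screw
p=atz(c,(288.9,126.6),.0675)
g=np.arange(-20,20,.1)/1000
X,Y=np.meshgrid(g,-g) # image right=+x world, up=+y
def rect(z):
    u=proj(c,np.c_[(X+p[0]).ravel(),(Y+p[1]).ravel(),np.full(X.size,z)],True).reshape(X.shape+(2,)).astype(np.float32)
    return cv2.remap(i.astype(np.float32),u[...,0],u[...,1],cv2.INTER_CUBIC)
r=np.hstack([rect(.0675),rect(.0625)])
m=np.percentile(r[100:300,100:300],[2,98]);r=np.clip((r-m[0])/(m[1]-m[0])*255,0,255)
cv2.imwrite("pics/rect.png",r)
```

```text
[0.51196245 0.43369338 0.0675    ] [0.51181078 0.43364944 0.0705    ][ WARN:0@3.417] global loadsave.cpp:1063 imwrite_ Unsupported depth image for selected encoder is fallbacked to CV_8U.
```

View pics/rect.png

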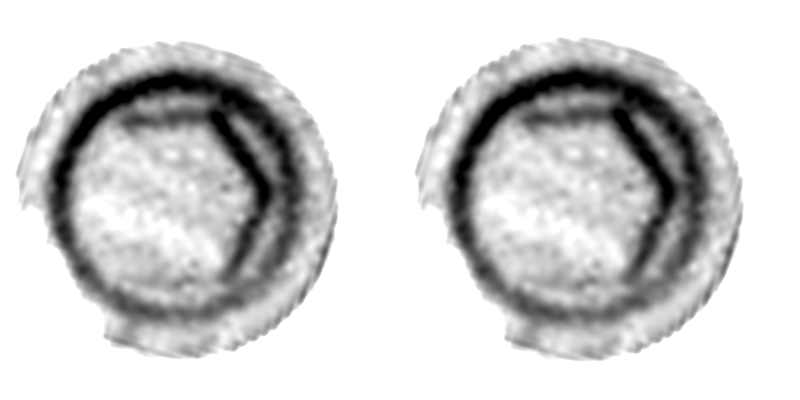

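The hex shows clearly: its walls run ≈6° (mod 60) in world, so the key must turn about 7° clockwise. Next: the settled screw position, and the key's offset in the grip from the red bar in the wrist view.

Run:
```python
from h import *
s=st();c=camera_info("wrist");old=np.load("w2.npy",allow_pickle=True).item()
I=snapshot("wrist");i=I.astype(int)
pos=lambda c:-c["extrinsics"][:3,:3].T@c["extrinsics"][:3,3]
print("cam shift",pos(c)-pos(old))
# disc: dark blob near expected
g=i.mean(2);u=proj(c,[[.511,.434,.0675]],True)[0];print(u)
x0,y0=(u-30).astype(int);p=g[y0:y0+60,x0:x0+60].astype(np.uint8)
C=cv2.HoughCircles(cv2.GaussianBlur(cv2.resize(p,None,fx=4,fy=4,interpolation=cv2.INTER_CUBIC),(0,0),2),cv2.HOUGH_GRADIENT,1,400,param1=60,param2=10,minRadius=70,maxRadius=100)
print(C);q=(C[0,0,:2]+.5)/4-.5+[x0,y0];print(q,"screw",atz(c,q,.0675))
m=(i[:,:,0]>60)&(i[:,:,1]<.35*i[:,:,0])&(i[:,:,2]<.35*i[:,:,0])
n,l,t,ce=cv2.connectedComponentsWithStats(cv2.morphologyEx(m.astype(np.uint8),cv2.MORPH_CLOSE,np.ones((5,5))))
for k in range(1,n):
    if t[k,4]>60: print(t[k],ce[k])
R=s["tcp_rot"];tp=s["tcp_pos"]
B=np.array([[a*.032,b*.0075,-.019-h] for a in(-1,1) for b in(-1,1) for h in(-.0125,.0125)])
print("bar pred (tool x,y,z)->px",np.c_[B*1000,proj(c,B@R.T+tp,True)].round(1))
cv2.imwrite("pics/w3.png",I[:,:,::-1])
```

```text
t 5.03 p [0.5717 0.4082 0.1946] yawY 73.2 F [-0.9  0.3 -0.5] M [0.02 0.   0.06] op 0.014 ff 59.5
cam shift [0.0003133  0.00056301 0.00146827]
[287.13687832 126.57833685]
[[[121.5 120.5  83.5]]]
[287.   125.75] screw [0.51185487 0.43346036 0.0675    ]
[ 260  217   38  140 4669] [278.63204112 285.11351467]
bar pred (tool x,y,z)->px [[-32.   -7.5  -6.5 264.1 332. ]
 [-32.   -7.5 -31.5 262.1 364.6]
 [-32.    7.5  -6.5 292.7 332. ]
 [-32.    7.5 -31.5 294.7 364.6]
 [ 32.   -7.5  -6.5 261.4 215.9]
 [ 32.   -7.5 -31.5 258.  236.9]
 [ 32.    7.5  -6.5 295.4 215.9]
 [ 32.    7.5 -31.5 298.7 236.9]]
```

View pics/w3.png

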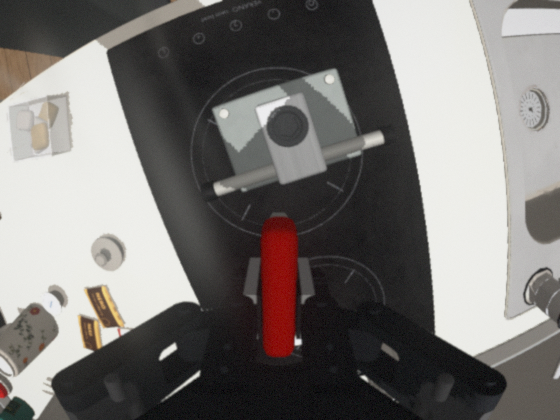

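Screw disc at (288,126) with the held key bar spanning rows ≈217 to 357. Cross-checking the screw centre with the rectified view.

Run:
```python
from h import *
c=camera_info("wrist");i=np.mean([snapshot("wrist").astype(float) for _ in range(6)],0).mean(2);c2=camera_info("wrist")
print(abs(c["extrinsics"]-c2["extrinsics"]).max());st()
p=np.array([.511,.434]);g=np.arange(-25,25,.1)/1000;X,Y=np.meshgrid(g,-g)
for z,rr,zz in((.0675,(155,180),"disc"),(.0675,(100,120),"bore")):
    u=proj(c,np.c_[(X+p[0]).ravel(),(Y+p[1]).ravel(),np.full(X.size,z)],True).reshape(X.shape+(2,)).astype(np.float32)
    r=cv2.remap(i.astype(np.float32),u[...,0],u[...,1],cv2.INTER_CUBIC)
    hi=np.percentile(r,98) if zz=="disc" else 75;lo=r.min()
    q=np.clip((r-lo)/(hi-lo)*255,0,255).astype(np.uint8)
    C=cv2.HoughCircles(cv2.GaussianBlur(q,(0,0),3),cv2.HOUGH_GRADIENT,1,500,param1=40,param2=8,minRadius=rr[0],maxRadius=rr[1])
    print(zz,C, None if C is None else (p[0]+g[int(C[0,0,0])],p[1]-g[int(C[0,0,1])]))
    if zz=="disc":
        d=r<(np.percentile(r[230:270,230:270],50)+np.percentile(r,90))/2
        n,l,t,ce=cv2.connectedComponentsWithStats(d.astype(np.uint8));k=l[250,250];print(t[k],ce[k])
    print(r[250,60:460:10].astype(int).tolist())
```

```text
0.00039344236449950776
t 5.38 p [0.5716 0.4086 0.1943] yawY 73.2 F [-0.1 -0.2 -1.7] M [ 0.03  0.01 -0.02] op 0.0139 ff 59.5
disc [[[243.5 248.5 172.7]]] (np.float64(0.5103000000000003), np.float64(0.43419999999999964))
[   72    74   350   353 95988] [246.529337   248.70017085]
[229, 161, 84, 68, 69, 68, 63, 61, 67, 68, 71, 70, 70, 70, 69, 69, 68, 68, 69, 68, 69, 70, 69, 69, 69, 68, 65, 61, 61, 63, 62, 65, 67, 68, 68, 74, 117, 149, 153, 153]
bore [[[243.5 250.5 108.7]]] (np.float64(0.5103000000000003), np.float64(0.43399999999999966))
[229, 161, 84, 68, 69, 68, 63, 61, 67, 68, 71, 70, 70, 70, 69, 69, 68, 68, 69, 68, 69, 70, 69, 69, 69, 68, 65, 61, 61, 63, 62, 65, 67, 68, 68, 74, 117, 149, 153, 153]
```

Run:
```python
from h import *
s=st();print(s["tcp_rot"].round(4));go([.5128,.433,.168],np.radians(66.2))
```

```text
t 5.38 p [0.5716 0.4086 0.1943] yawY 73.2 F [-0.1 -0.2 -1.7] M [ 0.03  0.01 -0.02] op 0.0139 ff 59.5
[[-0.9574  0.2887 -0.    ]
 [ 0.2887  0.9574 -0.    ]
 [ 0.     -0.     -1.    ]]
shift mm [63.4  6.4 26.3] rot [-0. -0.  7.] q6 -0.73
```

Then I'll check in the side view that the key stands over the screw.

```bash
python3 -m crank '[[[0.063,0.006,0.015,0,0,7,-1],[0.063,0.006,0.026,0,0,7,-1],[0.063,0.006,0.026,0,0,7,-1],[0.063,0.006,0.026,0,0,7,-1],[0.063,0.006,0.026,0,0,7,-1]]]' 60
python3 - <<'E'
from h import *
st();S=camera_info("side");T=camera_info("top");i=snapshot("side");t=snapshot("top")
def crop(i,c):
    u=proj(c,[[.5105,.434,.08]])[0].astype(int);x0,y0=u-[33,50];print(x0,y0)
    return cv2.resize(i[y0:y0+100,x0:x0+66],None,fx=6,fy=6,interpolation=cv2.INTER_CUBIC)
a=np.hstack([crop(i,S),crop(t,T)]);cv2.imwrite("pics/s4.png",a[:,:,::-1])
for c in(S,T): print(proj(c,[[.5105,.434,.0675],[.5105,.434,.084]]))
go([.5128,.433,.15],np.radians(66.2))
E
```

```text
clock: 6.0
tcp_pos: [0.5143, 0.4324, 0.1692]
tcp_rot: [[-0.915, 0.404, 0.001], [0.404, 0.915, 0.001], [-0.001, 0.001, -1.0]]
contact_force: [-0.0, -1.0, -1.9]
opening: 0.014
finger_force: 59.5
t 6.0 p [0.5143 0.4324 0.1692] yawY 66.2 F [-0.  -1.  -1.9] M [-0.03  0.04 -0.02] op 0.014 ff 59.5
120 144
137 204
[[154.94720237 197.02909056]
 [153.45861672 193.61596783]]
[[170.99968558 255.48556144]
 [169.8009444  254.73110185]]
shift mm [ 1.4  0.1 19. ] rot [ 0.1  0.  -0. ] q6 -0.54
```

View pics/s4.png

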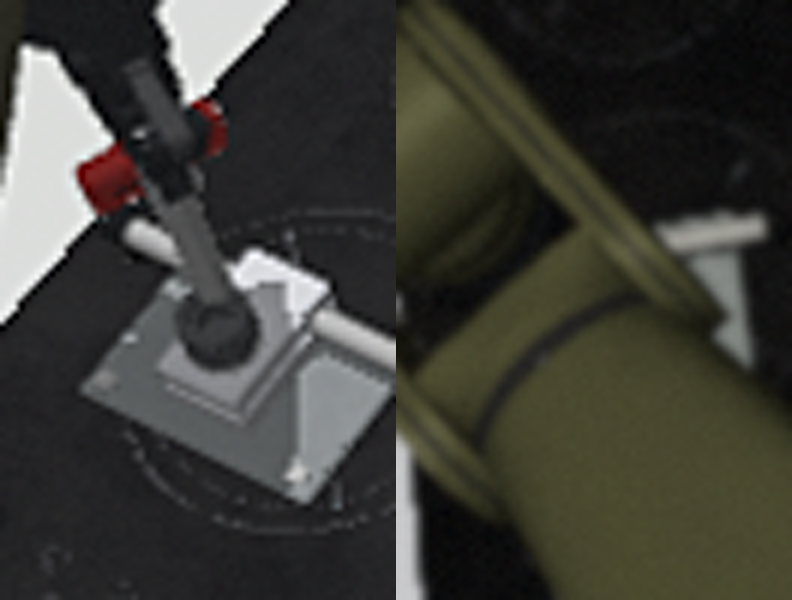

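In the side crop, the shaft tip (≈(215,305)) hangs right over the screw disc (centre ≈(215,332)), so I can descend gently.

```bash
python3 -m crank '[[[0,0,0.008,0,0,0,-1],[0,0,0.012,0,0,0,-1],[0,0,0.014,0,0,0,-1],[0,0,0.016,0,0,0,-1],[0,0,0.017,0,0,0,-1],[0,0,0.018,0,0,0,-1],[0,0,0.018,0,0,0,-1]]]' 60; python3 -c "
from h import *
st();go([.5128,.433,.15],np.radians(66.2))"
```

```text
clock: 6.98
tcp_pos: [0.5134, 0.433, 0.1529]
tcp_rot: [[-0.915, 0.403, 0.001], [0.403, 0.915, 0.001], [-0.001, 0.001, -1.0]]
contact_force: [-3.0, -1.4, 8.2]
opening: 0.0142
finger_force: 61.0
t 6.97 p [0.5134 0.433  0.1529] yawY 66.2 F [-3.  -1.4  8.2] M [-0.41  0.67 -0.01] op 0.0142 ff 61.0
shift mm [ 0.6 -0.3  2.9] rot [0.1 0.  0. ] q6 -0.54
```

Rim contact at about 9 N, with the rim pushing the key toward -x,-y. I'll back off, shift that way and retry.

```bash
python3 -m crank '[[[0,0,-0.005,0,0,0,-1],[0.0013,-0.0015,-0.005,0,0,0,-1],[0.0013,-0.0015,-0.005,0,0,0,-1],[0.0013,-0.0015,-0.003,0,0,0,-1],[0.0013,-0.0015,-0.002,0,0,0,-1],[0.0013,-0.0015,-0.001,0,0,0,-1],[0.0013,-0.0015,0,0,0,0,-1],[0.0013,-0.0015,0,0,0,0,-1]]]' 60; python3 -c "
from h import *
st();go([.5128,.433,.15],np.radians(66.2))"
```

```text
clock: 7.98
tcp_pos: [0.5117, 0.4322, 0.1523]
tcp_rot: [[-0.915, 0.403, 0.001], [0.403, 0.915, 0.001], [-0.001, 0.002, -1.0]]
contact_force: [-3.2, -0.8, 7.0]
opening: 0.0141
finger_force: 60.8
t 7.97 p [0.5117 0.4322 0.1523] yawY 66.2 F [-3.2 -0.8  7. ] M [-0.25  0.58  0.01] op 0.0141 ff 60.8
shift mm [-0.6  1.2  2.3] rot [0.1 0.  0. ] q6 -0.53
```

```bash
python3 -m crank '[[[0,0,-0.004,0,0,0,-1],[0.0018,-0.001,-0.004,0,0,0,-1],[0.0018,-0.001,-0.004,0,0,0,-1],[0.0018,-0.001,-0.002,0,0,0,-1],[0.0018,-0.001,-0.001,0,0,0,-1],[0.0018,-0.001,0,0,0,0,-1],[0.0018,-0.001,0,0,0,0,-1]]]' 60; python3 -c "
from h import *
st();go([.5128,.433,.15],np.radians(66.2))"
```

```text
clock: 8.85
tcp_pos: [0.5092, 0.432, 0.1502]
tcp_rot: [[-0.915, 0.403, 0.0], [0.403, 0.915, 0.001], [0.0, 0.001, -1.0]]
contact_force: [0.1, 2.6, 0.2]
opening: 0.0145
finger_force: 59.7
t 8.85 p [0.5092 0.432  0.1502] yawY 66.2 F [0.1 2.6 0.2] M [ 0.67 -0.1   0.01] op 0.0145 ff 59.7
shift mm [-2.9  2.4  0.2] rot [ 0.1 -0.   0. ] q6 -0.53
```

In the counterbore now, with only a small side push toward +y. Shift slightly and continue down.

```bash
python3 -m crank '[[[0.0003,0.0008,0,0,0,0,-1],[0.0003,0.0008,0.001,0,0,0,-1],[0.0003,0.0008,0.002,0,0,0,-1],[0.0003,0.0008,0.003,0,0,0,-1],[0.0003,0.0008,0.004,0,0,0,-1],[0.0003,0.0008,0.004,0,0,0,-1]]]' 60; python3 -c "
from h import *
st()"
```

```text
clock: 9.6
tcp_pos: [0.5097, 0.4329, 0.1481]
tcp_rot: [[-0.915, 0.403, 0.001], [0.403, 0.915, 0.001], [-0.001, 0.002, -1.0]]
contact_force: [-1.4, 1.1, 7.5]
opening: 0.0141
finger_force: 60.6
t 9.6 p [0.5097 0.4329 0.1481] yawY 66.2 F [-1.4  1.1  7.5] M [0.33 0.34 0.06] op 0.0141 ff 60.6
```

```bash
python3 -m crank '[[[0,0,-0.0025,0,0,0,-1],[0.0012,0.0003,-0.0025,0,0,0,-1],[0.0012,0.0003,-0.0015,0,0,0,-1],[0.0012,0.0003,-0.0005,0,0,0,-1],[0.0012,0.0003,0,0,0,0,-1],[0.0012,0.0003,0,0,0,0,-1]]]' 60; python3 -c "
from h import *
st()"
```

```text
clock: 10.35
tcp_pos: [0.509, 0.4333, 0.1478]
tcp_rot: [[-0.915, 0.403, 0.002], [0.403, 0.915, 0.001], [-0.001, 0.001, -1.0]]
contact_force: [0.1, 1.0, 7.0]
opening: 0.0144
finger_force: 60.6
t 10.35 p [0.509  0.4333 0.1478] yawY 66.2 F [0.1 1.  7. ] M [ 0.2  -0.    0.02] op 0.0144 ff 60.6
```

```bash
python3 -m crank '[[[0.0004,0.001,-0.002,0,0,0,-1],[0.0004,0.001,-0.001,0,0,0,-1],[0.0004,0.001,0,0,0,0,-1],[0.0004,0.001,0,0,0,3,-1],[0.0004,0.001,0,0,0,6,-1],[0.0004,0.001,0,0,0,6,-1]]]' 60; python3 -c "
from h import *
st()"
```

```text
clock: 11.1
tcp_pos: [0.5084, 0.4343, 0.1453]
tcp_rot: [[-0.868, 0.496, 0.0], [0.496, 0.868, 0.0], [0.0, 0.0, -1.0]]
contact_force: [3.2, 3.8, -2.1]
opening: 0.0143
finger_force: 59.4
t 11.1 p [0.5084 0.4343 0.1453] yawY 60.2 F [ 3.2  3.8 -2.1] M [ 0.75 -0.77 -0.01] op 0.0143 ff 59.4
```

It dropped into the hex. Relieving the side load and continuing down.

```bash
python3 -m crank '[[[-0.0003,0.001,0,0,0,0,-1],[-0.0003,0.001,0.001,0,0,0,-1],[-0.0003,0.001,0.002,0,0,0,-1],[-0.0003,0.001,0.002,0,0,0,-1]]]' 60; python3 -c "
from h import *
st()"
```

```text
clock: 11.6
tcp_pos: [0.5089, 0.4347, 0.1442]
tcp_rot: [[-0.868, 0.497, -0.001], [0.497, 0.868, -0.0], [0.0, -0.001, -1.0]]
contact_force: [0.9, 1.8, 0.2]
opening: 0.0142
finger_force: 59.6
t 11.6 p [0.5089 0.4347 0.1442] yawY 60.2 F [0.9 1.8 0.2] M [ 0.37 -0.3  -0.03] op 0.0142 ff 59.6
```

```bash
python3 -m crank '[[[0,0.0006,0.001,0,0,0,-1],[0,0.0006,0.002,0,0,0,-1],[0,0.0006,0.003,0,0,0,-1],[0,0.0006,0.003,0,0,0,-1]]]' 60; python3 -c "
from h import *
st()"
```

```text
clock: 12.1
tcp_pos: [0.5091, 0.4351, 0.1408]
tcp_rot: [[-0.868, 0.497, -0.001], [0.497, 0.868, -0.001], [0.0, -0.001, -1.0]]
contact_force: [0.5, 1.3, -2.1]
opening: 0.014
finger_force: 59.5
t 12.1 p [0.5091 0.4351 0.1408] yawY 60.2 F [ 0.5  1.3 -2.1] M [ 0.06 -0.12 -0.05] op 0.014 ff 59.5
```

```bash
python3 -m crank '[[[0,0,0.0015,0,0,0,-1],[0,0,0.003,0,0,0,-1],[0,0,0.004,0,0,0,-1],[0,0,0.005,0,0,0,-1],[0,0,0.005,0,0,0,-1]]]' 60; python3 -c "
from h import *
st()"
```

```text
clock: 12.72
tcp_pos: [0.5097, 0.4355, 0.1382]
tcp_rot: [[-0.868, 0.497, 0.001], [0.497, 0.868, 0.0], [-0.001, 0.0, -1.0]]
contact_force: [-2.4, -2.9, 6.4]
opening: 0.0143
finger_force: 60.6
t 12.72 p [0.5097 0.4355 0.1382] yawY 60.2 F [-2.4 -2.9  6.4] M [-0.59  0.56 -0.02] op 0.0143 ff 60.6
```

```bash
python3 -m crank '[[[0.0002,-0.0008,-0.003,0,0,0,-1],[0.0002,-0.0008,-0.003,0,0,0,-1],[0.0002,-0.0008,-0.002,0,0,0,-1],[0.0002,-0.0008,-0.001,0,0,0,-1],[0.0002,-0.0008,0,0,0,0,-1],[0.0002,-0.0008,0,0,0,0,-1]]]' 60; python3 -c "
from h import *
st()"
```

```text
clock: 13.48
tcp_pos: [0.5094, 0.4352, 0.1381]
tcp_rot: [[-0.868, 0.497, 0.001], [0.497, 0.868, 0.001], [-0.001, 0.001, -1.0]]
contact_force: [-0.8, -1.3, 7.1]
opening: 0.0138
finger_force: 60.6
t 13.47 p [0.5094 0.4352 0.1381] yawY 60.2 F [-0.8 -1.3  7.1] M [-0.27  0.33  0.01] op 0.0138 ff 60.6
```

Same stop with little side load, so it's probably the floor. A small yaw wiggle under light push will confirm.

```bash
python3 -m crank '[[[0,-0.0004,-0.0005,0,0,-2,-1],[0,-0.0004,0,0,0,-4,-1],[0,-0.0004,0,0,0,-4,-1],[0,-0.0004,0,0,0,-2,-1]]]' 60; python3 -c "
from h import *
st()"; python3 -m crank '[[[0,0,0,0,0,2,-1],[0,0,0,0,0,4,-1],[0,0,0,0,0,4,-1],[0,0,0,0,0,2,-1]]]' 60; python3 -c "
from h import *
st()"
```

```text
clock: 13.98
tcp_pos: [0.5093, 0.435, 0.1382]
tcp_rot: [[-0.884, 0.467, 0.002], [0.467, 0.884, 0.002], [-0.001, 0.002, -1.0]]
contact_force: [-0.8, -0.8, 6.5]
opening: 0.0141
finger_force: 60.5
t 13.97 p [0.5093 0.435  0.1382] yawY 62.2 F [-0.8 -0.8  6.5] M [-0.14  0.14  0.01] op 0.0141 ff 60.5
clock: 14.48
tcp_pos: [0.5093, 0.435, 0.1382]
tcp_rot: [[-0.868, 0.496, 0.002], [0.496, 0.868, 0.002], [-0.001, 0.002, -1.0]]
contact_force: [-0.9, -0.6, 6.9]
opening: 0.014
finger_force: 60.6
t 14.47 p [0.5093 0.435  0.1382] yawY 60.3 F [-0.9 -0.6  6.9] M [-0.08  0.17 -0.01] op 0.014 ff 60.6
```

Steady at 0.138 with no drop and no torque: the key is on the floor. Now turn clockwise, in stages.

```bash
python3 -m crank '[[[0,0,0,0,0,5,-1],[0,0,0,0,0,10,-1],[0,0,0,0,0,15,-1],[0,0,0,0,0,20,-1],[0,0,0,0,0,20,-1]]]' 60; python3 -c "
from h import *
st()"
```

```text
clock: 15.1
tcp_pos: [0.5095, 0.4352, 0.1382]
tcp_rot: [[-0.645, 0.764, 0.002], [0.764, 0.645, 0.002], [-0.0, 0.003, -1.0]]
contact_force: [0.3, -0.4, 6.1]
opening: 0.0141
finger_force: 60.3
t 15.1 p [0.5095 0.4352 0.1382] yawY 40.2 F [ 0.3 -0.4  6.1] M [0.09 0.07 0.08] op 0.0141 ff 60.3
```

Torque is now 0.08, so the screw has started to turn, with little side load. Continue.

```bash
python3 -m crank '[[[0,0,0,0,0,7,-1],[0,0,0,0,0,14,-1],[0,0,0,0,0,21,-1],[0,0,0,0,0,28,-1],[0,0,0,0,0,28,-1]]]' 60; python3 -c "
from h import *
st()"
```

```text
clock: 15.72
tcp_pos: [0.5098, 0.4353, 0.1383]
tcp_rot: [[-0.211, 0.977, 0.003], [0.977, 0.211, 0.002], [0.002, 0.004, -1.0]]
contact_force: [0.5, -0.5, 6.3]
opening: 0.0142
finger_force: 60.3
t 15.72 p [0.5098 0.4353 0.1383] yawY 12.2 F [ 0.5 -0.5  6.3] M [ 0.11 -0.22  0.05] op 0.0142 ff 60.3
```

```bash
python3 -m crank '[[[0,0,0,0,0,5,-1],[0,0,0,0,0,10,-1],[0,0,0,0,0,14,-1],[0,0,0,0,0,14,-1]]]' 60; python3 -c "
from h import *
st()"
```

```text
clock: 16.23
tcp_pos: [0.51, 0.4353, 0.1383]
tcp_rot: [[0.031, 1.0, 0.004], [1.0, -0.031, 0.002], [0.002, 0.004, -1.0]]
contact_force: [0.4, 0.1, 5.2]
opening: 0.014
finger_force: 60.2
t 16.23 p [0.51   0.4353 0.1383] yawY -1.8 F [0.4 0.1 5.2] M [ 0.06 -0.26  0.03] op 0.014 ff 60.2
```

```bash
python3 -m crank '[[[0,0,0,0,0,4,-1],[0,0,0,0,0,8,-1],[0,0,0,0,0,12,-1],[0,0,0,0,0,12,-1]]]' 60; python3 -c "
from h import *
st()"
```

```text
clock: 16.73
tcp_pos: [0.5101, 0.4352, 0.1383]
tcp_rot: [[0.238, 0.971, 0.004], [0.971, -0.238, 0.002], [0.003, 0.003, -1.0]]
contact_force: [0.6, -0.2, 6.1]
opening: 0.0142
finger_force: 60.9
t 16.73 p [0.5101 0.4352 0.1383] yawY -13.7 F [ 0.6 -0.2  6.1] M [ 0.05 -0.38  0.38] op 0.0142 ff 60.9
```

Torque jumped to 0.38 N m, so the stop is reached. A little more to make sure, and hold.

```bash
python3 -m crank '[[[0,0,0,0,0,3,-1],[0,0,0,0,0,3,-1],[0,0,0,0,0,3,-1]]]' 60; python3 -c "
from h import *
st()"
```

```text
clock: 17.1
tcp_pos: [0.5101, 0.4352, 0.1383]
tcp_rot: [[0.287, 0.958, 0.004], [0.958, -0.287, 0.002], [0.003, 0.003, -1.0]]
contact_force: [0.4, -0.0, 5.8]
opening: 0.0142
finger_force: 63.1
t 17.1 p [0.5101 0.4352 0.1383] yawY -16.7 F [ 0.4 -0.   5.8] M [ 0.06 -0.35  0.44] op 0.0142 ff 63.1
```

```bash
python3 -m crank '[[[0,0,0,0,0,-4,-1],[0,0,0,0,0,-4,-1],[0,0,-0.012,0,0,-4,-1],[0,0,-0.03,0,0,-4,-1],[0,0,-0.06,0,0,-4,-1],[0,0,-0.06,0,0,-4,-1],[0,0,-0.06,0,0,-4,-1]]]' 60; python3 -c "
from h import *
st();go([.466,-.038,.19],np.radians(73.2))"
```

```text
clock: 17.98
tcp_pos: [0.508, 0.4341, 0.1954]
tcp_rot: [[0.221, 0.975, -0.001], [0.975, -0.221, -0.001], [-0.001, -0.001, -1.0]]
contact_force: [-0.1, -0.3, -1.1]
opening: 0.0141
finger_force: 62.8
t 17.98 p [0.508  0.4341 0.1954] yawY -12.8 F [-0.1 -0.3 -1.1] M [-0.02  0.   -0.04] op 0.0141 ff 62.8
shift mm [-469.7   63.5    5.9] rot [ -0.1   0.  -86. ] q6 0.85
```

```bash
python3 -m crank '[[[-0.470,0.0635,0.005,0,0,-86,-1],[-0.470,0.0635,0.005,0,0,-86,-1],[-0.470,0.0635,0.005,0,0,-86,-1],[-0.470,0.0635,0.005,0,0,-86,-1],[-0.470,0.0635,0.005,0,0,-86,-1],[-0.470,0.0635,0.005,0,0,-86,-1],[-0.470,0.0635,0.005,0,0,-86,-1],[-0.470,0.0635,0.005,0,0,-86,-1],[-0.470,0.0635,0.005,0,0,-86,-1],[-0.470,0.0635,0.005,0,0,-86,-1]]]' 60; python3 -m crank '[[[0,0,0,0,0,0,-1],[0,0,0,0,0,0,-1]]]'
python3 - <<'E'
from h import *
s=st();go([.466,-.038,.14],np.radians(73.2))
c=camera_info("wrist");I=snapshot("wrist");cv2.imwrite("pics/w5.png",I[:,:,::-1])
i=I.astype(int);m=(i[:,:,0]>60)&(i[:,:,1]<.35*i[:,:,0])&(i[:,:,2]<.35*i[:,:,0])
n,l,t,ce=cv2.connectedComponentsWithStats(cv2.morphologyEx(m.astype(np.uint8),cv2.MORPH_CLOSE,np.ones((5,5))))
for k in range(1,n):
    if t[k,4]>1000: print(t[k],ce[k])
E
```

```text
clock: 19.23
tcp_pos: [0.4654, -0.0386, 0.1897]
tcp_rot: [[-0.956, 0.292, -0.003], [0.292, 0.956, 0.001], [0.003, -0.0, -1.0]]
contact_force: [0.1, -0.2, -2.0]
opening: 0.0143
finger_force: 62.7
clock: 19.48
tcp_pos: [0.4664, -0.037, 0.1909]
tcp_rot: [[-0.958, 0.288, -0.001], [0.288, 0.958, 0.0], [0.001, 0.0, -1.0]]
contact_force: [-0.1, -0.4, -1.6]
opening: 0.0139
finger_force: 62.7
t 19.48 p [ 0.4664 -0.037   0.1909] yawY 73.3 F [-0.1 -0.4 -1.6] M [-0.   -0.02 -0.01] op 0.0139 ff 62.7
shift mm [ 0.1 -1.1 50.9] rot [ 0.  -0.   0.1] q6 -1.47
[ 262  221   35  135 4102] [279.01877133 288.52047782]
```

```bash
python3 -m crank '[[[0,-0.001,0.03,0,0,0,-1],[0,-0.001,0.05,0,0,0,-1],[0,-0.001,0.056,0,0,0,-1],[0,-0.001,0.060,0,0,0,-1],[0,-0.001,0.063,0,0,0,-1],[0,-0.001,0.063,0,0,0,-1]]]' 60; python3 -c "
from h import *
st();go([.466,-.038,.0936])"
```

```text
clock: 20.27
tcp_pos: [0.4666, -0.0389, 0.1288]
tcp_rot: [[-0.957, 0.289, 0.001], [0.289, 0.957, -0.0], [-0.001, 0.0, -1.0]]
contact_force: [0.3, 0.4, -1.5]
opening: 0.0139
finger_force: 62.7
t 20.27 p [ 0.4666 -0.0389  0.1288] yawY 73.2 F [ 0.3  0.4 -1.5] M [-0.02 -0.05 -0.05] op 0.0139 ff 62.7
shift mm [ 0.9  0.7 35.2] rot [0. 0. 0.] q6 -1.48
```

In the hole's mouth with no contact. On down.

```bash
python3 -m crank '[[[0,0,0.005,0,0,0,-1],[0,0,0.011,0,0,0,-1],[0,0,0.017,0,0,0,-1],[0,0,0.023,0,0,0,-1],[0,0,0.028,0,0,0,-1],[0,0,0.031,0,0,0,-1],[0,0,0.031,0,0,0,-1]]]' 60; python3 -c "
from h import *
st();go([.466,-.038,.0936])"
```

```text
clock: 21.15
tcp_pos: [0.4661, -0.0389, 0.0971]
tcp_rot: [[-0.957, 0.289, -0.001], [0.289, 0.957, 0.0], [0.001, -0.0, -1.0]]
contact_force: [0.1, -1.0, -2.1]
opening: 0.0142
finger_force: 62.7
t 21.15 p [ 0.4661 -0.0389  0.0971] yawY 73.2 F [ 0.1 -1.  -2.1] M [-0.02 -0.01 -0.04] op 0.0142 ff 62.7
shift mm [0.4 0.8 3.5] rot [0. 0. 0.] q6 -1.48
```

```bash
python3 -m crank '[[[0,0,0.001,0,0,0,-1],[0,0,0.002,0,0,0,-1],[0,0,0.003,0,0,0,-1],[0,0,0.004,0,0,0,-1],[0,0,0.0045,0,0,0,-1],[0,0,0.0045,0,0,0,-1]]]' 60; python3 -c "
from h import *
st()"
```

```text
clock: 21.9
tcp_pos: [0.4667, -0.039, 0.0938]
tcp_rot: [[-0.957, 0.289, 0.001], [0.289, 0.957, -0.0], [-0.001, 0.0, -1.0]]
contact_force: [-1.7, 1.0, 5.1]
opening: 0.0143
finger_force: 63.6
t 21.9 p [ 0.4667 -0.039   0.0938] yawY 73.2 F [-1.7  1.   5.1] M [0.13 0.45 0.02] op 0.0143 ff 63.6
```

On the floor of the hole, at the same height as when gripped. Release and withdraw.

```bash
python3 -m crank '[[[0,0,-0.001,0,0,0,-0.4],[0,0,-0.001,0,0,0,0],[0,0,-0.001,0,0,0,0.2],[0,0,-0.001,0,0,0,0.2],[0,0,-0.03,0,0,0,0.2],[0,0,-0.07,0,0,0,0.2],[0,0,-0.12,0,0,0,0.2],[0,0,-0.12,0,0,0,0.2],[0,0,-0.12,0,0,0,0.2]]]' 60
python3 - <<'E'
from h import *
st();a=snapshot("wrist");b=snapshot("side")
im=np.hstack([cv2.resize(a,(400,300)),cv2.resize(b[220:370,200:400],(400,300))]);cv2.imwrite("pics/end.png",im[:,:,::-1])
E
```

```text
clock: 23.02
tcp_pos: [0.466, -0.0389, 0.2124]
tcp_rot: [[-0.957, 0.289, -0.0], [0.289, 0.957, 0.0], [0.0, -0.0, -1.0]]
contact_force: [-0.1, 0.7, -0.9]
opening: 0.0513
finger_force: 0.0
t 23.02 p [ 0.466  -0.0389  0.2124] yawY 73.2 F [-0.1  0.7 -0.9] M [-0.07 -0.02 -0.01] op 0.0513 ff 0.0
```

View pics/end.png

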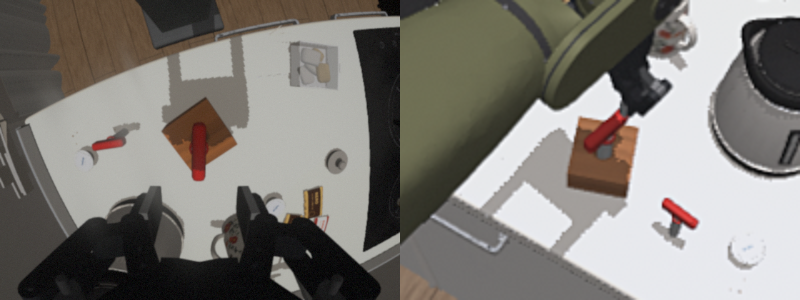

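The key is upright in its stand (wrist view ≈(200,150)), released; box, plug and milk pot are untouched. Handing in.

```bash
python3 -c "
from workcell import *
print(job_done())"
```

```text
the job is handed in; nothing more can be done
None
```

The job is handed in at about 23 s: the screw is turned clockwise to its stop (torque rose to about 0.4 N m there), and the key is back upright on the bottom of its stand, but `job_done()` returned no verdict.

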